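# Space and press a junction box lid in the test jig

## Robot

A 6-joint arm with a two-finger parallel gripper is mounted at the origin on the work surface. World frame = base frame: x ahead of the robot, y to its left, z up, the work surface at z = 0. Lengths are in mm, angles in degrees, forces in N, time in s.
With the tool pointing down it reaches from about 350 to 850 mm from the base axis. Payload 8.1 kg.
Tool frame: the origin (TCP) lies midway between the tips of the shut fingers; the grasp point (between the pads) lies 19 mm behind it; z points along the fingers, y is the line along which they close (so a half turn about z gives the same grasp; the last joint's range is limited). The gripper opens to 85 mm and grips with 20 to 120 N. Pads are 22 mm wide; open, the fingers measure 114 mm over their backs; the gripper's body (76 mm by 85 mm) begins 54 mm behind the grasp point. The pads swing forward as they close: fully open they stand 13 mm farther back than shut.
Start: joints at [-72.846, 7.471, 85.268, -0, 87.261, -4.893], TCP at [225.244, -556.121, 231.292] pointing down, gripper open.
Joint ranges: [-169.43, 169.43], [-51.17, 129.36], [1.28, 143.12], [-76.62, 256.62], [0, 156.53], [-152.29, 152.29]. Speed limits (degrees/s): [136.94, 136.94, 159.86, 180, 180, 180].

## Interface

Orientations are given as [roll, pitch, yaw] about the fixed x, y, z axes, in that order (R = Rz(yaw) Ry(pitch) Rx(roll)).
In Python, from bench import r gives the robot as it stands.
- The arm moves only by the tool apply_moves, never from a script. Its argument "steps" is a list of rows, each a list of 7 numbers: the opening, from -1 (shut) to 1 (fully open), then the shift along the tool's x, y, z in mm, then the turn, a rotation vector about the tool's x, y, z in units of 5 degrees (1.0 is 5 degrees). A call has exactly 8 rows; each row shifts and turns the commanded pose from where the row before left it, along the tool's axes as they then stand; what a row does not reach is not made up. A row lasts 1/10 s, in which the tool goes at most 50 mm and 8.59 degrees, less where a joint would pass 70% of its speed; a pose out of reach is approached as far as the arm can. A call is refused whole if a number of a shift passes 50 or a number of a turn 1, either way. A call with a gripper value outside its range is refused whole. The fingers move at their own pace and stop on an object; "squeeze" is the grip in N (left out, the last holds). Time passes only in rows, so rows that do not move let the fingers close, or fill a call up. It gives the time, the measured TCP pose, the force, the opening and the grip force at its end, in the units of the state.
- r.sense(): the state, without advancing time (a new reading comes with each control period).
- r.snapshot(name): name is "scene" or "top" or "wrist"; returns a dict with "color" (400x640x3 uint8, blue, green, red), "depth" (400x640 float32, mm along the optical axis (not along the pixel's ray), 0 where there is no reading), "mtx" (3x3 intrinsics, pixels), "T" (4x4, takes a point from camera to world coordinates); the wrist camera has in their place "hand_eye" (4x4, takes a point from camera to tool coordinates, whose origin is the TCP and whose axes are the flange's). Camera axes: x right, y down, z forward; pixel columns grow to the right and rows downward; lengths in mm; the calibration is good to about 2 mm. A picture is of the moment at which its call begins: read the wrist's pose just before it.
- r.hand_in(): hands the job in; it is judged then, once.
The state is a dict: "time": time; "joint_pos": joint angles; "qd": joint speeds; "joint_efforts": joint torques, N m; "tool_pos": TCP position; "tcp_rot": TCP orientation; "ft_force": force on the tool from outside, world axes, zero at the start; "wrist_torque": the same for the moment, N m; "finger_gap": finger opening in mm; "grip_force": force on a finger pad.
Only numpy, scipy, OpenCV 4.12 (cv2) and the standard library are available. Lean on these libraries where they do the work, as an engineer would, in place of code of your own. Each camera call takes 0.05 s, during which the arm holds its last target. There are 200 camera calls.

## Task

Turn the twist-lock on the blue lid-test jig until its pointer lies over the red dot; this shifts the aluminium junction box lid sideways and opens the gap on one side of it. Stand the orange spacer in whichever gap is now wide enough, about midway along it and fully down on the jig's base, without forcing it against the lid, and let it go. Then press the lid down flush with the steel cheeks and finish while still holding it pressed; leave the other things on the bench where they are.

Things in the scene. Friction and masses are not known exactly. Their poses are not given: they have to be found in the camera images.
- jig: Fixed jig: blue base 230 x 180 mm, 10 mm thick, on the bench; origin at its underside centre, x away from the robot at yaw 0, z up. Twist-lock at x = -60 mm. The lid, 100 (x) x 110 mm (y), centred at x = 55 mm, lies between two steel cheeks (104 mm along x, 20 mm thick, inner faces at y = +67 and -67 mm, tops 35 mm above the bench). A gap, open above and at the ends, runs along each side of it.
- twist (a joint): Angle of the twist-lock about the vertical, rad, anticlockwise from above positive; 0 = pointer along the jig's -x, limits -1.2 and 1.2. Starts near 0, turns stiffly (0.06 N m), stays where left. Each rad shifts the lid 8.9 mm towards the jig's +y: so a positive angle (pointer swung to jig -y) opens the gap on the -y side, a negative one that on the +y side.
- twist_grip (a point): Point on the twist-lock's axis, 42 mm above the bench, in the middle of its black grip bar: bar 50 mm long along this frame's x, 14 mm thick (y), 26 to 54 mm above the bench, standing on a round collar of 44 mm diameter. The frame turns with the bar.
- pointer (a point): Tip of the yellow pointer: lies 40 mm from the twist axis along the bar's -x, 22 mm above the bench, turning with the bar.
- red_dot: Flat red disc, 16 mm diameter, 3 mm thick, fixed on the jig's base 40 mm from the twist axis, about 0.9 rad to one side of the pointer's zero; origin at its underside centre, 10 mm above the bench. The pointer tip can stand right over it.
- white_dot: The same disc in white, at the same angle on the other side: not wanted here.
- spacer: Loose orange plastic spacer, standing upright on the bench: 50 mm (x) by 15 mm thick (y) by 60 mm tall, the lowest 7 mm narrowed to 46 x 11 mm as a lead-in; about 70 g; origin at the centre of its underside.
- gap_left (a point): Floor centre, when opened fully, of the gap on the jig's +y side: 57 mm from the jig's middle plane, midway along the gap, on the base plate's top (10 mm above the bench); axes as the jig. Each gap is 12 mm wide with the lid central (too narrow for the spacer); with the pointer at a dot one is 20 mm wide, the other 4 mm.
- gap_right (a point): The same for the gap on the jig's -y side.
- lid_top (a point): Centre of the lid's flat upper face (black rubber spot, 26 mm), 43 mm above the bench when free and 35 mm when flush; moves with the lid.
- lid (a joint): How far the sprung lid is pressed down, m: 0 free (8 mm proud of the cheeks), 0.008 flush with the cheeks, at a hard stop. The push needed is about 3 N to start and 8 N at flush; it springs back up when let go.
- photo_eye: White plastic photo-eye housing, 40 x 26 x 60 mm, loose, standing upright; origin at underside centre. Leave alone.
- roller: Black sensor roller, 50 mm diameter, 180 mm long along y with a thin steel axle, loose in a low grey cradle; origin at its centre. Leave alone.
- lug1: Copper terminal lug, about 49 x 18 x 12 mm, lying loose; origin on its underside. Leave alone.
- lug2: A second such lug. Leave alone.
- screwdriver: Red-handled screwdriver, about 200 mm long, lying loose at the back. Leave alone.
- terminal_block: Grey terminal block, 35 x 90 x 22 mm, loose; origin at underside centre. Leave alone.
Not all that is in view belongs to the job. Several things look just like the spacer: the one meant starts nearest to the robot's base.

How it is judged:
By the outcome, as a careful person would: the job done as asked, in the order asked, and still so for the second after the job is handed in, while the arm keeps its last pose, push and grip.
It also fails if it takes over 58 s, if anything falls off the work surface, if the arm or the gripper's body presses on something with over 40 N, if the wrist force passes 120 N, or if a joint passes its speed limit or range.

## Working session

There is one attempt and no reset: what is moved stays moved. The work goes in short steps, Python scripts to look and compute and a tool call to move; the robot and the scene stay as the last step left them, time stands still between calls to the robot, and variables do not carry over. Pictures are saved under pics/ and viewed, at most 11 in all, crops included, and the job is handed in when it is done.

Besides the shell and the picture viewer there is one more tool, called after "Emit:" in YAML: its name, and indented under it one key for each argument. apply_moves: Moves the arm, as the interface text tells. Its arguments: {"type":"object","properties":{"steps":{"type":"array"},"squeeze":{"type":"number"}},"required":["steps"]}

```bash
mkdir -p pics; ls; cat > h.py <<'E'
import numpy as np, cv2
from bench import r
from scipy.spatial.transform import Rotation as R
def snap(n):
    s=r.sense(); d=r.snapshot(n)
    if n=="wrist":
        T=np.eye(4); T[:3,:3]=R.from_euler('xyz',s['tcp_rot'],degrees=True).as_matrix(); T[:3,3]=s['tool_pos']
        d['T']=T@d['hand_eye']
    return d
def ray(d,px,z):
    K=d['mtx'];v=d['T'][:3,:3]@np.linalg.solve(K,[px[0],px[1],1.]);o=d['T'][:3,3]
    return o+v*(z-o[2])/v[2]
def dep(d,px):
    u,v=int(px[0]),int(px[1]);z=d['depth'][v,u]
    return (d['T']@np.r_[np.linalg.solve(d['mtx'],[px[0],px[1],1.])*z,1])[:3]
E
python3 - <<'E'
from h import *
print(r.sense())
for n in("scene","top"):
    d=snap(n);cv2.imwrite(f"pics/{n}0.png",d['color']);np.savez(f"{n}0.npz",**d);print(n,d['T'].round(2).tolist(),d['mtx'].tolist())
E
```

```text
pics
{'time': 0.0, 'joint_pos': array([-7.28468901e+01,  7.51512747e+00,  8.53307659e+01,  4.52306340e-04,
        8.72627914e+01, -4.89440678e+00]), 'qd': array([-0.01219829, -0.04859186, -0.03226946,  0.01403872,  0.05127396,
       -0.03143939]), 'joint_efforts': array([-1.31553294e-03, -5.69390774e+01, -5.00562215e+01, -2.43783124e-04,
        1.48435420e-02, -1.63006376e-06]), 'tool_pos': array([ 225.06734318, -555.57458437,  230.23000096]), 'tcp_rot': array([-1.79891750e+02, -9.72304728e-03,  2.20474855e+01]), 'ft_force': array([ 0.38173591,  0.54401868, -0.05786573]), 'wrist_torque': array([ 0.01221314, -0.04645024,  0.01305812]), 'grip_force': 0.0, 'finger_gap': 85.17844995393098}
scene [[0.89, 0.32, -0.33, 1105.5], [0.46, -0.61, 0.65, -996.0], [0.01, -0.73, -0.69, 1073.28], [0.0, 0.0, 0.0, 1.0]] [[500.7218091275469, 0.0, 315.10438651066136], [0.0, 500.7218091275469, 189.23968679046638], [0.0, 0.0, 1.0]]
top [[0.02, -0.99, 0.11, 446.52], [-1.0, -0.02, -0.01, -8.94], [0.01, -0.1, -0.99, 1488.56], [0.0, 0.0, 0.0, 1.0]] [[479.14612799223744, 0.0, 316.9765019762087], [0.0, 479.14612799223744, 198.69045503244564], [0.0, 0.0, 1.0]]
```

View pics/top0.png

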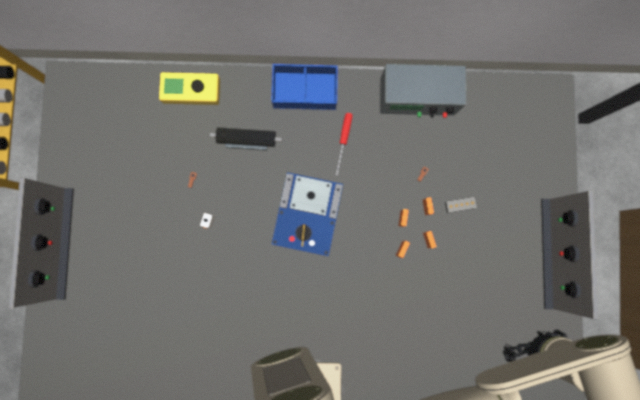

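View pics/scene0.png

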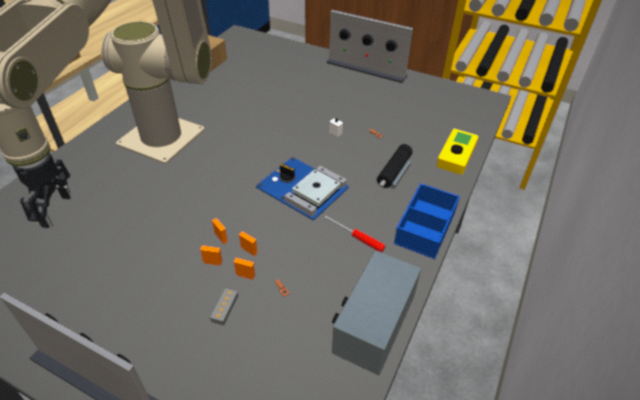

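Top view: the jig is at about (307,215), with the red dot at (292,239) on its +y side and the white dot at (312,243). There are four spacer candidates: A (404,217), B (429,206), C (404,249) and D (431,240). Next I measure each one's distance from the base.

```bash
cat >> h.py <<'E'
def blobs(d,lo,hi,mn=20):
    m=cv2.inRange(cv2.cvtColor(d['color'],cv2.COLOR_BGR2HSV),lo,hi)
    cs=cv2.findContours(m,cv2.RETR_EXTERNAL,cv2.CHAIN_APPROX_NONE)[0]
    return [c for c in cs if cv2.contourArea(c)>mn]
def cen(c):
    M=cv2.moments(c);return np.array([M['m10'],M['m01']])/M['m00']
E
python3 - <<'E'
from h import *
d=dict(np.load("top0.npz")); e=dict(np.load("scene0.npz"))
for n,lo,hi in(("orange",(5,150,120),(18,255,255)),("blue",(105,120,60),(125,255,255)),("red",(172,120,90),(180,255,255)),("red2",(0,150,90),(4,255,255))):
    for c in blobs(d,lo,hi,6):
        p=cen(c);w=ray(d,p,30 if n=="orange" else 12); print(n,p.round(1),w.round(1),"dist",np.hypot(*w[:2]).round(1),cv2.contourArea(c),cv2.minAreaRect(c)[1:])
for c in blobs(e,(5,150,120),(18,255,255),20):
    p=cen(c);w=ray(e,p,30);print("scene",p.round(1),w.round(1),np.hypot(*w[:2]).round(1))
print("dots/lid",ray(d,(292,239),13),ray(d,(312,243),13),ray(d,(304,234),42),ray(d,(311,195.5),43))
E
```

```text
orange [402.6 248.8] [ 453.9 -288.9   30. ] dist 538.0 69.5 ((5.777483940124512, 16.019386291503906), 23.198591232299805)
orange [429.8 239.3] [ 484.6 -372.    30. ] dist 610.9 74.0 ((15.811387062072754, 6.008326530456543), 71.56504821777344)
orange [403.2 217.6] [ 548.7 -290.4   30. ] dist 620.8 70.0 ((5.656854629516602, 15.556349754333496), 8.130102157592773)
orange [428.5 205.9] [ 586.6 -368.2   30. ] dist 692.6 70.0 ((15.493175506591797, 5.88348388671875), 78.69007110595703)
blue [303.8 230.7] [502.7  12.3  12. ] dist 502.8 1996.5 ((57.069793701171875, 71.97462463378906), 11.309932708740234)
blue [304.2  86. ] [961.4  22.9  12. ] dist 961.7 2653.5 ((64.52983856201172, 43.236488342285156), 1.4320961236953735)
red [291.5 238.5] [477.7  49.5  12. ] dist 480.3 9.0 ((3.0, 3.0), 90.0)
red2 [ 49.5 242.4] [449.2 785.6  12. ] dist 905.0 8.0 ((3.0, 3.0), 90.0)
red2 [345.7 127.8] [ 829.  -111.4   12. ] dist 836.5 161.5 ((6.616379261016846, 30.370267868041992), 12.52880859375)
red2 [444.6 114.1] [ 881.8 -424.4   12. ] dist 978.6 9.5 ((4.0, 3.0), 90.0)
scene [280.  285.4] [ 693.  -366.2   30. ] 783.8
scene [244.1 267.9] [ 582.9 -361.8   30. ] 686.0
scene [210.8 254.8] [ 481.  -366.1   30. ] 604.5
scene [247.9 243. ] [ 545.8 -285.8   30. ] 616.1
scene [219.5 230.1] [ 450.4 -282.7   30. ] 531.7
dots/lid [476.21940155  47.85553007  13.        ] [465.39982334 -13.76428839  13.        ] [491.4637572   11.05382162  42.        ] [608.49309412  -7.23403752  43.        ]
```

Candidates by distance from the base (top view):

| Candidate | Pixel | Distance |
|---|---|---|
| C | (403,249) | 538 mm |
| D | (430,239) | 611 mm |
| A | (403,218) | 621 mm |
| B | (429,206) | 693 mm |

The copper lug at (423,173) is also orange. I choose C as the nearest and will check it in a close crop from the wrist camera.

```bash
cat >> h.py <<'E'
def plan(x,y,z,yaw,quiet=0):
    s=r.sense();Rm=R.from_euler('xyz',s['tcp_rot'],degrees=True)
    sh=Rm.inv().apply(np.array([x,y,z])-s['tool_pos'])
    rv=(Rm.inv()*R.from_euler('xyz',[180,0,yaw],degrees=True)).as_rotvec(degrees=True)/5
    print("shift",sh.round(1),"turn",rv.round(2),"| at",s['tool_pos'].round(1),s['tcp_rot'].round(2),"t",round(s['time'],2),"q6",s['joint_pos'].round(0))
E
python3 - <<'E'
from h import *
d=snap("wrist");print(d['hand_eye'].round(2).tolist(),d['mtx'].tolist())
plan(420,-289,310,22)
plan(470,-11,310,22)
E
```

```text
[[-0.0, -0.96, -0.29, 75.42], [1.0, -0.0, 0.0, -0.54], [-0.0, -0.29, 0.96, -141.7], [0.0, 0.0, 0.0, 1.0]] [[278.20766492920643, 0.0, 319.57960778803925], [0.0, 278.20766492920643, 201.8453620996738], [0.0, 0.0, 1.0]]
shift [ 280.8 -174.2  -79.3] turn [-0.02 -0.    0.01] | at [ 225.1 -555.7  230.5] [-1.7992e+02 -1.0000e-02  2.2050e+01] t 0.15 q6 [-73.   8.  85.  -0.  87.  -5.]
shift [ 431.5 -413.1  -78.9] turn [-0.02 -0.    0.01] | at [ 225.1 -555.7  230.5] [-1.7992e+02 -1.0000e-02  2.2050e+01] t 0.15 q6 [-73.   8.  85.  -0.  87.  -5.]
```

Emit:
apply_moves:
  steps:
    - [1,36,-22,2,0,0,0]
    - [1,36,-22,2,0,0,0]
    - [1,36,-22,2,0,0,0]
    - [1,36,-22,2,0,0,0]
    - [1,36,-22,2,0,0,0]
    - [1,36,-22,2,0,0,0]
    - [1,36,-22,2,0,0,0]
    - [1,36,-22,2,0,0,0]

```text
time: 0.95
tool_pos: [426.7, -283.3, 215.1]
tcp_rot: [-180.0, 0.0, 22.0]
ft_force: [0.6, -1.0, -0.2]
finger_gap: 85.3
grip_force: 0.0
```

```bash
python3 - <<'E'
from h import *
d=snap("wrist");np.savez("w1.npz",**d)
cv2.imwrite("pics/w1.png",d['color'])
for c in blobs(d,(5,150,100),(18,255,255),100):
    p=cen(c);print(p.round(),ray(d,p,60).round(1),cv2.minAreaRect(c))
plan(470,-11,230,-12)
E
```

```text
[407. 166.] [ 484.3 -361.    60. ] ((406.5152893066406, 166.81765747070312), (26.657867431640625, 47.743804931640625), 10.491477012634277)
[332. 165.] [ 455.3 -285.1   60. ] ((331.2624816894531, 164.88833618164062), (18.52006721496582, 46.05648422241211), 46.97492980957031)
[370.  80.] [ 546.3 -287.7   60. ] ((369.6764831542969, 80.20587921142578), (17.149858474731445, 58.99551010131836), 30.963756561279297)
[449.  74.] [ 580.1 -356.9   60. ] ((448.25006103515625, 73.25), (31.622772216796875, 65.45914459228516), 18.434947967529297)
shift [ 138.3 -232.3  -14.3] turn [-0.04 -0.02  6.84] | at [ 429.8 -278.3  214.7] [-1.7984e+02 -1.7000e-01  2.2210e+01] t 1.0 q6 [-39.  -6. 100.   0.  85.  29.]
```

View pics/w1.png

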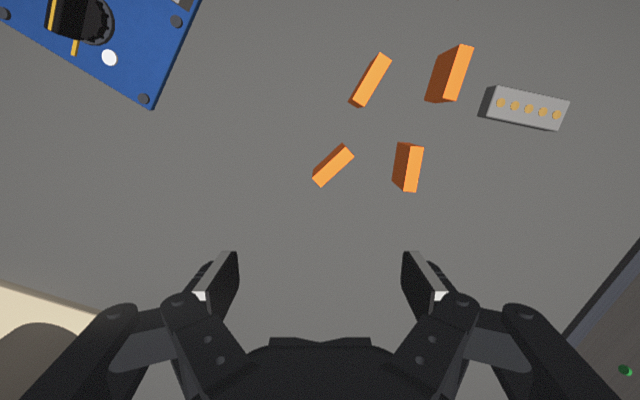

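The wrist view shows spacer C at (332,165) nearest the gripper, with D (407,166), A (370,80) and B (449,74) behind it. The white dot is at (109,57), so the jig is to the upper left. Next I move over the jig.

```bash
python3 - <<'E'
from h import *
d=snap("wrist")
plan(560,0,250,171)
E
```

```text
shift [ 228.6 -209.7  -34.6] turn [ 1.000e-02 -3.000e-02 -2.973e+01] | at [ 428.3 -280.8  214.7] [-1.799e+02 -6.000e-02  2.233e+01] t 1.05 q6 [-39.  -6. 100.   0.  85.  29.]
```

Emit:
apply_moves:
  steps:
    - [1,28,-26,-4,0,0,0]
    - [1,28,-26,-4,0,0,0]
    - [1,28,-26,-4,0,0,0]
    - [1,28,-26,-4,0,0,0]
    - [1,28,-26,-4,0,0,0]
    - [1,28,-26,-4,0,0,0]
    - [1,28,-26,-5,0,0,0]
    - [1,28,-26,-5,0,0,0]

```text
time: 1.85
tool_pos: [556.0, -7.3, 249.3]
tcp_rot: [180.0, 0.0, 22.0]
ft_force: [0.6, -0.4, 0.9]
finger_gap: 85.3
grip_force: 0.0
```

Emit:
apply_moves:
  steps:
    - [1,0,0,0,0,0,-1]
    - [1,0,0,0,0,0,-1]
    - [1,0,0,0,0,0,-1]
    - [1,0,0,0,0,0,-1]
    - [1,0,0,0,0,0,-1]
    - [1,0,0,0,0,0,-1]
    - [1,0,0,0,0,0,-1]
    - [1,0,0,0,0,0,-1]

```text
time: 2.65
tool_pos: [555.5, -8.8, 248.9]
tcp_rot: [-180.0, 0.0, 62.2]
ft_force: [-0.1, 0.1, -0.2]
finger_gap: 85.2
grip_force: 0.0
```

Emit:
apply_moves:
  steps:
    - [1,0,0,0,0,0,-1]
    - [1,0,0,0,0,0,-1]
    - [1,0,0,0,0,0,-1]
    - [1,0,0,0,0,0,-1]
    - [1,0,0,0,0,0,-1]
    - [1,0,0,0,0,0,-1]
    - [1,0,0,0,0,0,-1]
    - [1,0,0,0,0,0,-1]

```text
time: 3.45
tool_pos: [555.5, -8.8, 249.0]
tcp_rot: [-180.0, 0.0, 102.2]
ft_force: [-0.2, 0.5, 0.0]
finger_gap: 85.5
grip_force: 0.0
```

Emit:
apply_moves:
  steps:
    - [1,0,0,0,0,0,-1]
    - [1,0,0,0,0,0,-1]
    - [1,0,0,0,0,0,-1]
    - [1,0,0,0,0,0,-1]
    - [1,0,0,0,0,0,-1]
    - [1,0,0,0,0,0,-1]
    - [1,0,0,0,0,0,-1]
    - [1,0,0,0,0,0,-1]

```text
time: 4.25
tool_pos: [555.5, -8.8, 248.9]
tcp_rot: [-180.0, -0.0, 142.2]
ft_force: [-0.6, -0.0, 0.1]
finger_gap: 85.4
grip_force: 0.0
```

Emit:
apply_moves:
  steps:
    - [1,0,0,0,0,0,-1]
    - [1,0,0,0,0,0,-1]
    - [1,0,0,0,0,0,-1]
    - [1,0,0,0,0,0,-1]
    - [1,0,0,0,0,0,-1]
    - [1,0,0,0,0,0,-0.8]
    - [1,0,0,0,0,0,0]
    - [1,0,0,0,0,0,0]

```text
time: 5.05
tool_pos: [555.6, -8.5, 249.1]
tcp_rot: [-180.0, -0.0, 170.9]
ft_force: [0.1, -0.9, 0.6]
finger_gap: 85.6
grip_force: 0.0
```

```bash
python3 - <<'E'
from h import *
d=snap("wrist");np.savez("w2.npz",**d)
cv2.imwrite("pics/w2.png",d['color'])
plan(560,0,250,171)
E
```

```text
shift [-3.   9.  -0.9] turn [-0.   -0.   -0.02] | at [555.6  -8.4 249.1] [-1.7999e+02 -2.0000e-02  1.7091e+02] t 5.1 q6 [ -6.   0.  91.  -0.  89. -87.]
```

View pics/w2.png

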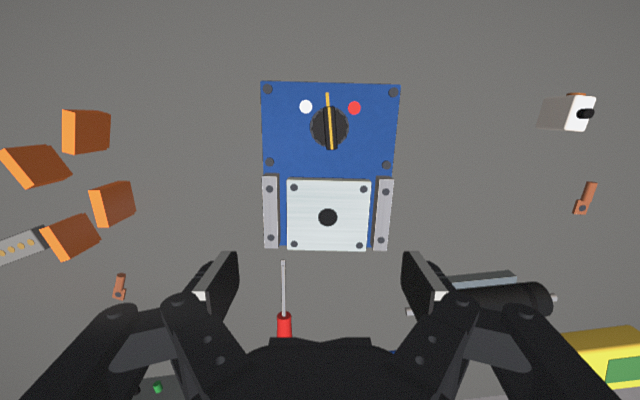

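This view shows the white dot at (306,106), the red dot at (354,108), the pointer tip at (327,94), the bar at (331,130), the lid spot at (328,217) and the base corners at about (262,82) and (400,85).

```bash
cat >> h.py <<'E'
def near(d,lo,hi,px,mn=10,maxd=40):
    b=[c for c in blobs(d,lo,hi,mn)]; b=sorted(b,key=lambda c:np.hypot(*(cen(c)-px)))
    return b[0] if b and np.hypot(*(cen(b[0])-px))<maxd else None
RED=((172,120,90),(180,255,255));RED2=((0,150,90),(4,255,255));WH=((0,0,190),(180,40,255));YE=((15,120,120),(32,255,255));BL=((105,120,60),(125,255,255))
def jigm(d,r0,w0,p0,s0=None):
    for n,rg,px in(("red",RED,r0),("red2",RED2,r0),("white",WH,w0)):
        c=near(d,*rg,px,maxd=15)
        if c is not None: print(n,cen(c).round(1),ray(d,cen(c),13).round(1))
    c=near(d,*YE,p0,mn=5)
    if c is not None:
        vx,vy,_,_=cv2.fitLine(c,cv2.DIST_L2,0,.01,.01).ravel();pts=c[:,0,:];print("yellow",cen(c).round(1),"ends",pts[pts[:,1].argmin()],pts[pts[:,1].argmax()])
        a=ray(d,cen(c),22);b=ray(d,cen(c)+20*np.array([vx,vy]),22);print("tip@22",ray(d,pts[pts[:,1].argmin()],22).round(1),"line yaw",np.degrees(np.arctan2(*(b-a)[1::-1])).round(1))
    if s0 is not None:
        c=near(d,(0,0,0),(180,255,60),s0,mn=50,maxd=15)
        if c is not None: print("spot",cen(c).round(1),ray(d,cen(c),43).round(1))
E
python3 - <<'E'
from h import *
d=dict(np.load("w2.npz"))
jigm(d,(354,108),(306,106),(327,100),(328,217))
c=near(d,*BL,(330,130),mn=2000,maxd=80);print(cv2.boundingRect(c))
box=cv2.convexHull(c)[:,0,:].astype(float)
pts=[box[(box@v).argmax()] for v in np.array([[-1,-1],[1,-1],[1,1],[-1,1]])]
W=[ray(d,p,10).round(1) for p in pts];print(pts,W)
v=W[1]-W[0];print("front edge len",np.hypot(*v[:2]),"yaw",np.degrees(np.arctan2(v[1],v[0]))-90)
E
```

```text
red2 [353.9 107.6] [478.1  49.1  13. ]
white [305.4 106.3] [466.7 -12.2  13. ]
yellow [329.4 121.3] ends [326  93] [330 148]
tip@22 [455.7  16.1  22. ] line yaw -3.2
spot [327.4 216.9] [609.6  -6.2  43. ]
(260, 81, 141, 166)
[array([260.,  82.]), array([400.,  85.]), array([370., 246.]), array([279., 244.])] [array([428.8, -64. ,  10. ]), array([460.5, 110.5,  10. ]), array([678.1,  49.1,  10. ]), array([653.1, -85.6,  10. ])]
front edge len 177.35596973318943 yaw -10.296177986380243
```

```bash
python3 - <<'E'
from h import *
plan(496.8,13.9,150,176.9)
E
```

```text
shift [61.5 12.8 99.1] turn [-0.  -0.  -1.2] | at [555.6  -8.4 249.1] [-1.7999e+02 -2.0000e-02  1.7091e+02] t 5.1 q6 [ -6.   0.  91.  -0.  89. -87.]
```

Emit:
apply_moves:
  steps:
    - [1,15,3,25,0,0,0]
    - [1,15,3,25,0,0,0]
    - [1,16,3,25,0,0,0]
    - [1,16,4,24,0,0,0]
    - [1,0,0,0,0,0,-0.6]
    - [1,0,0,0,0,0,-0.6]
    - [1,0,0,0,0,0,0]
    - [1,0,0,0,0,0,0]

```text
time: 5.9
tool_pos: [496.6, 14.4, 150.5]
tcp_rot: [-180.0, 0.0, 176.9]
ft_force: [-0.4, -0.8, -0.5]
finger_gap: 85.2
grip_force: 0.0
```

```bash
python3 - <<'E'
from h import *
d=snap("wrist");np.savez("w3.npz",**d)
cv2.imwrite("pics/w3.png",d['color'])
plan(496.8,13.9,31,176.9)
E
```

```text
shift [-1.000e-01 -5.000e-01  1.196e+02] turn [-0.    0.01  0.01] | at [496.7  14.4 150.6] [-1.8000e+02  3.0000e-02  1.7693e+02] t 5.95 q6 [ -4.  -6. 107.  -0.  79. -91.]
```

View pics/w3.png

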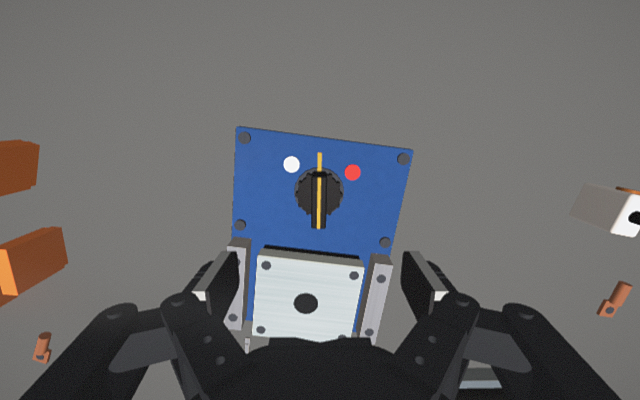

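The bar is upright in the image at column 319, midway between the fingers, and the dots are at (291,164) and (352,172). I triangulate the heights from this view and the previous one.

```bash
cat >> h.py <<'E'
def tri(d,p,e,q):
    o=[x['T'][:3,3] for x in(d,e)];v=[x['T'][:3,:3]@np.linalg.solve(x['mtx'],[*a,1.]) for x,a in((d,p),(e,q))]
    A=np.c_[v[0],-v[1]];t=np.linalg.lstsq(A,o[1]-o[0],rcond=None)[0];return ((o[0]+t[0]*v[0]+o[1]+t[1]*v[1])/2).round(1)
E
python3 - <<'E'
from h import *
d=dict(np.load("w2.npz"));e=dict(np.load("w3.npz"))
jigm(e,(352,172),(291,164),(319,190),(306,303))
g=lambda d,rg,p:cen(near(d,*rg,p,maxd=15))
print("red",tri(d,g(d,RED2,(354,108)),e,g(e,RED2,(352,172))),"white",tri(d,g(d,WH,(306,106)),e,g(e,WH,(291,164))))
K=((0,0,0),(180,255,60));print("spot",tri(d,g(d,K,(328,217)),e,g(e,K,(306,303))))
for n,y in((d,(329,121)),(e,(319,190))):
    c=near(n,*YE,y,mn=5)[:,0,:];print(c[c[:,1].argmax()],dep(n,c[c[:,1].argmax()]-[0,3]).round(1))
print("bar rear end top",tri(d,(330.5,148.5),e,(319,228.5)))
E
```

```text
red2 [352.  171.6] [477.4  48.9  13. ]
white [291. 164.] [466.2 -12.3  13. ]
yellow [318.5 202. ] ends [318 177] [317 228]
tip@22 [479.1  14.2  22. ] line yaw 176.5
spot [305.5 303. ] [609.3  -6.2  43. ]
red [478.1  49.4   9.5] white [466.6 -12.4  11.1]
spot [609.9  -6.2  42.3]
[330 148] [515.9  10.9  54.6]
[317 228] [517.6  11.3  53. ]
bar rear end top [520.2  11.9  55. ]
```

Emit:
apply_moves:
  steps:
    - [1,0,0.5,25,0,0,0]
    - [1,0,0,25,0,0,0]
    - [1,0,0,25,0,0,0]
    - [1,0,0,20,0,0,0]
    - [1,0,0,15,0,0,0]
    - [1,0,0,10,0,0,0]
    - [1,0,0,0,0,0,0]
    - [1,0,0,0,0,0,0]

```text
time: 6.75
tool_pos: [496.9, 14.9, 30.8]
tcp_rot: [-180.0, 0.0, 177.0]
ft_force: [0.3, -0.6, 0.4]
finger_gap: 85.4
grip_force: 0.0
```

Emit:
apply_moves:
  steps:
    - [-1,0,0,0,0,0,0]
    - [-1,0,0,0,0,0,0]
    - [-1,0,0,0,0,0,0]
    - [-1,0,0,0,0,0,0]
    - [-1,0,0,0,0,0,0]
    - [-1,0,0,0,0,0,0]
    - [-1,0,0,0,0,0,0]
    - [-1,0,0,0,0,0,0]
  squeeze: 40

```text
time: 7.55
tool_pos: [496.7, 13.6, 30.8]
tcp_rot: [-179.9, 0.0, 177.0]
ft_force: [-2.5, -7.5, 3.5]
finger_gap: 13.4
grip_force: 43.5
```

Emit:
apply_moves:
  steps:
    - [-1,0,-1,0,0,0,0.5]
    - [-1,0,0,0,0,0,0.9]
    - [-1,0,0,0,0,0,0.9]
    - [-1,0,0,0,0,0,0.9]
    - [-1,0,0,0,0,0,0.9]
    - [-1,0,0,0,0,0,0.9]
    - [-1,0,0,0,0,0,0.9]
    - [-1,0,0,0,0,0,0.9]

```text
time: 8.35
tool_pos: [496.7, 13.4, 30.8]
tcp_rot: [-180.0, 0.1, 142.9]
ft_force: [-1.4, -2.4, 4.1]
finger_gap: 13.1
grip_force: 43.5
```

Emit:
apply_moves:
  steps:
    - [-1,0,0,0,0,0,0.9]
    - [-1,0,0,0,0,0,0.9]
    - [-1,0,0,0,0,0,0.9]
    - [-1,0,0,0,0,0,0.9]
    - [-1,0,0,0,0,0,0.9]
    - [-1,0,0,0,0,0,0.5]
    - [-1,0,0,0,0,0,0]
    - [-1,0,0,0,0,0,0]

```text
time: 9.15
tool_pos: [496.7, 13.4, 30.8]
tcp_rot: [180.0, 0.1, 118.1]
ft_force: [-2.0, -4.0, 5.0]
finger_gap: 13.3
grip_force: 43.7
```

```bash
python3 - <<'E'
from h import *
plan(496.8,13.9,150,118)
E
```

```text
shift [   0.3    0.3 -119.2] turn [0.   0.01 0.02] | at [496.7  13.4  30.8] [1.7999e+02 6.0000e-02 1.1812e+02] t 9.15 q6 [ -4.   3. 112.  -0.  65. -32.]
```

Release, rise and check.

Emit:
apply_moves:
  steps:
    - [1,0,0,0,0,0,0]
    - [1,0,0,0,0,0,0]
    - [1,0,0,0,0,0,0]
    - [1,0,0,0,0,0,0]
    - [1,0,0,0,0,0,0]
    - [1,0,0,-10,0,0,0]
    - [1,0,0,-30,0,0,0]
    - [1,0,0,-30,0,0,0]

```text
time: 9.95
tool_pos: [495.7, 14.1, 101.1]
tcp_rot: [-179.9, -0.1, 118.1]
ft_force: [1.3, 0.8, 0.7]
finger_gap: 85.1
grip_force: 0.0
```

Emit:
apply_moves:
  steps:
    - [1,-10,0,-40,0,0,-1]
    - [1,-10,0,-40,0,0,-1]
    - [1,-10,0,-30,0,0,-1]
    - [1,0,0,0,0,0,-1]
    - [1,0,0,0,0,0,-1]
    - [1,0,0,0,0,0,-1]
    - [1,0,0,0,0,0,-1]
    - [1,0,0,0,0,0,0]

```text
time: 10.75
tool_pos: [512.8, -11.1, 211.1]
tcp_rot: [180.0, 0.0, 153.1]
ft_force: [0.1, -0.7, 0.9]
finger_gap: 85.6
grip_force: 0.0
```

```bash
python3 - <<'E'
from h import *
d=snap("wrist");np.savez("w4.npz",**d)
cv2.imwrite("pics/w4.png",d['color'])
plan(455,-285,200,157)
E
```

```text
shift [ -73.1 -270.2   11. ] turn [ 0.    0.01 -0.81] | at [512.8 -11.1 211. ] [1.7999e+02 4.0000e-02 1.5295e+02] t 10.8 q6 [ -7.  -6. 101.  -0.  85. -70.]
```

View pics/w4.png

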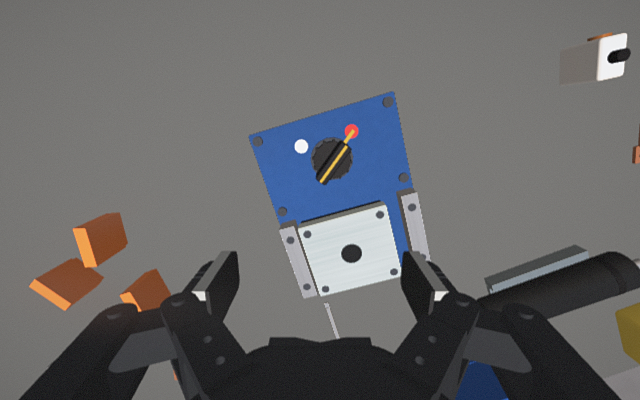

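The pointer tip is over the red dot at (352,131). The lid has shifted left, leaving the right-hand (+y) gap wide at about (400,235). I measure both.

```bash
python3 - <<'E'
from h import *
d=dict(np.load("w4.npz"))
jigm(d,(352,131),(301,146),(345,140),(351,253))
c=near(d,*YE,(345,140),mn=5)[:,0,:];p=c[c[:,0].argmax()];print("tip",p,ray(d,p,22).round(1),c[c[:,1].argmin()])
d=dict(np.load("w4.npz"));ax=np.array([496.8,13.9]);y=np.radians(-10.5)
X=np.array([np.cos(y),np.sin(y)]);Y=np.array([-X[1],X[0]])
o=ax+60*X;print("jig",o,"gapL",o+55*X+57*Y)
s=ray(d,cen(near(d,(0,0,0),(180,255,60),(351,253),mn=50,maxd=15)),43)[:2]-o;print("spot in jig",s@X,s@Y)
e=ray(d,p,22)[:2]-ax;print("pointer yaw rel jig -x",np.degrees(np.arctan2(e@-Y,e@-X)))
# lid right edge & left face of cheek in jig coords via depth: row across
for t in np.arange(35,100,2):
    q=np.append(o+55*X+t*Y,43);h=np.linalg.inv(d['T'])@np.r_[q,1];uv=d['mtx']@h[:3];uv=uv[:2]/uv[2]
    w=dep(d,uv);print(t,uv.round(0),w[2].round(0),((w[:2]-o)@Y).round(1),end=';')
E
```

```text
red2 [351.  129.5] [476.5  49.7  13. ]
white [300.9 145.9] [466.5 -12.2  13. ]
yellow [348.5 136.2] ends [351 130] [345 143]
tip@22 [476.1  48.7  22. ] line yaw 118.7
spot [351.2 253. ] [608. -15.  43.]
tip [354 131] [478.7  51.4  22. ] [351 130]
jig [555.79529445   2.96586847] gapL [620.26173932  48.9884443 ]
spot in jig 54.564872703742424 -8.183770578186246
pointer yaw rel jig -x -53.725545108650856
35 [385. 244.] 42.0 35.1;37 [387. 244.] 42.0 37.1;39 [389. 243.] 41.0 39.2;41 [390. 243.] 42.0 41.1;43 [392. 243.] 42.0 43.1;45 [393. 242.] 44.0 44.8;47 [395. 242.] 9.0 52.1;49 [397. 241.] 9.0 54.3;51 [398. 241.] 11.0 56.3;53 [400. 241.] 9.0 58.9;55 [402. 240.] 8.0 61.2;57 [403. 240.] 10.0 63.1;59 [405. 239.] 9.0 65.5;61 [406. 239.] 13.0 66.9;63 [408. 238.] 19.0 67.9;65 [410. 238.] 33.0 67.2;67 [411. 238.] 34.0 68.9;69 [413. 237.] 34.0 70.9;71 [414. 237.] 35.0 72.9;73 [416. 236.] 34.0 75.1;75 [418. 236.] 34.0 77.2;77 [419. 235.] 35.0 78.9;79 [421. 235.] 35.0 81.1;81 [423. 235.] 34.0 83.4;83 [424. 234.] 34.0 85.4;85 [426. 234.] -1.0 97.0;87 [428. 233.] 0.0 99.0;89 [429. 233.] 0.0 101.3;91 [431. 232.] -1.0 103.9;93 [433. 232.] 0.0 105.8;95 [434. 232.] 0.0 108.2;97 [436. 231.] -2.0 110.9;99 [437. 231.] -2.0 113.2;
```

Emit:
apply_moves:
  steps:
    - [1,-9,-34,1,0,0,0]
    - [1,-9,-34,1,0,0,0]
    - [1,-9,-34,1,0,0,0]
    - [1,-9,-34,1,0,0,0]
    - [1,-9,-34,1,0,0,0]
    - [1,-9,-34,1,0,0,0]
    - [1,-9,-34,1,0,0,0]
    - [1,-9,-32,1,0,0,-0.8]

```text
time: 11.6
tool_pos: [454.0, -285.9, 202.7]
tcp_rot: [-180.0, 0.0, 156.9]
ft_force: [1.4, 0.2, 0.8]
finger_gap: 85.4
grip_force: 0.0
```

Emit:
apply_moves:
  steps:
    - [1,0,0,0,0,0,0]
    - [1,0,0,0,0,0,0]
    - [1,0,0,0,0,0,0]
    - [1,0,0,0,0,0,0]
    - [1,0,0,0,0,0,0]
    - [1,0,0,0,0,0,0]
    - [1,0,0,0,0,0,0]
    - [1,0,0,0,0,0,0]

```text
time: 12.4
tool_pos: [454.6, -284.2, 202.4]
tcp_rot: [-180.0, 0.0, 157.1]
ft_force: [-0.0, -0.1, 0.3]
finger_gap: 85.5
grip_force: 0.0
```

```bash
python3 - <<'E'
from h import *
d=snap("wrist");np.savez("w5.npz",**d)
cv2.imwrite("pics/w5.png",d['color'][80:320,160:560])
for c in blobs(d,(5,150,100),(18,255,255),100):
    p=cen(c);print(p.round(),ray(d,p,60).round(1),cv2.minAreaRect(c))
plan(455,-285,200,157)
E
```

```text
[301. 299.] [ 569.1 -356.5   60. ] ((301.3599853515625, 298.9799499511719), (53.19999313354492, 27.79999542236328), 53.13010025024414)
[345. 255.] [ 535.8 -287.1   60. ] ((344.2941589355469, 254.67648315429688), (55.78319549560547, 12.854386329650879), 75.96376037597656)
[264. 234.] [ 476.1 -360.3   60. ] ((264.75, 234.25001525878906), (46.66904067993164, 28.991374969482422), 45.0)
[316. 186.] [ 448.9 -285.4   60. ] ((315.8633728027344, 185.9608154296875), (13.991684913635254, 51.90019226074219), 1.9749338626861572)
shift [-0.6 -0.5  2.3] turn [0.   0.   0.01] | at [ 454.6 -284.3  202.3] [180.     0.   157.05] t 12.45 q6 [ -38.   -2.   98.    0.   84. -105.]
```

View pics/w5.png

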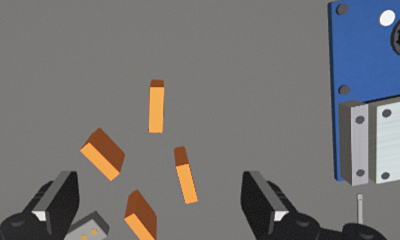

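The crop confirms spacer C alone at crop (156,107), full image (316,187), lying between the fingers' paths. A second spacer at crop (186,175) is about 90 mm beyond it. I measure C's top face in both views.

```bash
python3 - <<'E'
from h import *
d=dict(np.load("w5.npz"));e=dict(np.load("w1.npz"))
out=[]
for n,p in((d,(316,186)),(e,(332,165))):
    hsv=cv2.cvtColor(n['color'],cv2.COLOR_BGR2HSV);c0=near(n,(5,150,100),(18,255,255),p,mn=100)
    x,y,w,h=cv2.boundingRect(c0);v=hsv[y:y+h,x:x+w,2];print(np.percentile(v,[10,30,50,70,90]))
    c=near(n,(5,100,215),(22,255,255),p,mn=50,maxd=25)
    q=cv2.minAreaRect(c);print(q,cen(c))
    b=cv2.boxPoints(q);W=np.array([ray(n,k,60) for k in b]);L=[W[1]-W[0],W[2]-W[1]];print([np.hypot(*l[:2]).round(1) for l in L],[np.degrees(np.arctan2(l[1],l[0])).round(1) for l in L],W.mean(0).round(1));out.append(cen(c))
print(tri(d,out[0],e,out[1]))
w=dep(d,out[0]);print(w)
E
```

```text
[133. 242. 242. 242. 247.]
((315.76068115234375, 189.44003295898438), (13.888297080993652, 45.35235595703125), 1.9749339818954468) [315.8440208  189.29578278]
[np.float64(49.4), np.float64(14.3)] [np.float64(154.4), np.float64(65.0)] [ 452.6 -287.2   60. ]
[120. 122. 126. 240. 242.]
((332.8919372558594, 166.6342010498047), (13.548891067504883, 46.05648422241211), 46.97493362426758) [332.84577546 166.51736111]
[np.float64(49.0), np.float64(14.5)] [np.float64(-24.7), np.float64(-113.8)] [ 453.4 -287.1   60. ]
[ 453.2 -287.6   54.6]
[ 451.95220694 -286.86257384   59.80356409]
```

```bash
python3 - <<'E'
from h import *
plan(452.6,-287.2,38,155)
E
```

```text
shift [  0.7  -3.4 164.3] turn [0.   0.   0.41] | at [ 454.6 -284.3  202.3] [180.     0.   157.05] t 12.45 q6 [ -38.   -2.   98.    0.   84. -105.]
```

Emit:
apply_moves:
  steps:
    - [0,0.7,-3.4,20,0,0,0.4]
    - [0,0,0,30,0,0,0]
    - [0,0,0,30,0,0,0]
    - [0,0,0,30,0,0,0]
    - [0,0,0,25,0,0,0]
    - [0,0,0,18,0,0,0]
    - [0,0,0,11,0,0,0]
    - [0,0,0,0,0,0,0]

```text
time: 13.25
tool_pos: [451.5, -286.5, 36.7]
tcp_rot: [180.0, -0.2, 155.0]
ft_force: [-0.2, 0.9, 0.1]
finger_gap: 42.5
grip_force: 0.0
```

Emit:
apply_moves:
  steps:
    - [-1,0,0,0,0,0,0]
    - [-1,0,0,0,0,0,0]
    - [-1,0,0,0,0,0,0]
    - [-1,0,0,0,0,0,0]
    - [-1,0,0,0,0,0,0]
    - [-1,0,0,0,0,0,0]
    - [-1,0,0,0,0,0,0]
    - [-1,0,0,0,0,0,0]
  squeeze: 30

```text
time: 14.05
tool_pos: [453.6, -288.1, 39.9]
tcp_rot: [-180.0, 0.2, 155.0]
ft_force: [-0.6, -1.2, 5.9]
finger_gap: 14.2
grip_force: 31.0
```

Emit:
apply_moves:
  steps:
    - [-1,0,0,-10,0,0,0]
    - [-1,0,0,-20,0,0,0]
    - [-1,0,0,-30,0,0,0]
    - [-1,0,0,-30,0,0,0]
    - [-1,0,0,-20,0,0,0]
    - [-1,0,0,0,0,0,0]
    - [-1,0,0,0,0,0,0]
    - [-1,0,0,0,0,0,0]

```text
time: 14.85
tool_pos: [451.7, -286.6, 146.8]
tcp_rot: [180.0, -0.1, 155.0]
ft_force: [0.2, -0.5, -0.5]
finger_gap: 14.7
grip_force: 30.1
```

```bash
python3 - <<'E'
from h import *
plan(620.3,49.0,147,169.5)
d=snap("wrist");np.savez("w6.npz",**d)
c=near(d,(5,100,215),(22,255,255),(316,250),mn=50,maxd=60);q=cv2.minAreaRect(c);print(q,dep(d,cen(c)))
m=cv2.inRange(cv2.cvtColor(d['color'],cv2.COLOR_BGR2HSV),(5,120,60),(22,255,255))
cv2.imwrite("pics/w6.png",d['color'][120:360,170:470])
E
```

```text
shift [-11.2 375.4   0. ] turn [ 0.01 -0.03 -2.89] | at [ 451.7 -286.6  146.8] [ 1.7997e+02 -1.3000e-01  1.5504e+02] t 14.85 q6 [ -38.    1.  101.   -0.   78. -103.]
((319.5, 269.5), (87.0, 29.0), 90.0) [ 449.28714837 -285.02405789  166.45148256]
```

View pics/w6.png

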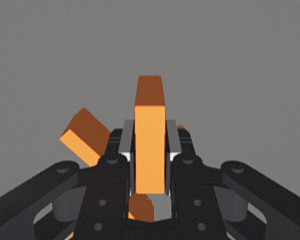

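The spacer is held square between the pads, with its top face at crop (150,150). I compute its offset along the tool's x axis.

```bash
python3 - <<'E'
from h import *
d=dict(np.load("w6.npz"));s=r.sense();Rm=R.from_euler('xyz',s['tcp_rot'],degrees=True)
c=near(d,(5,100,215),(22,255,255),(316,250),mn=50,maxd=60)[:,0,:]
print(np.median(d['depth'][240:300,315:325]))
for f in (c[:,1].min(),c[:,1].max()):
    m=c[c[:,1]==f].mean(0); w=dep(d,m+[0,2 if f<260 else -2]);w2=ray(d,m,167.5);print(m,Rm.inv().apply(w-s['tool_pos']).round(1),Rm.inv().apply(w2-s['tool_pos']).round(1))
E
```

```text
138.5866
[319.5 226. ] [ 24.6   0.4 -19.8] [ 26.1   0.4 -20.8]
[320. 313.] [-22.6   0.7 -19.2] [-22.5   0.7 -20.9]
```

Emit:
apply_moves:
  steps:
    - [-1,-1,42,0,0,0,0]
    - [-1,-1,42,0,0,0,0]
    - [-1,-1,42,0,0,0,0]
    - [-1,-1,42,0,0,0,0]
    - [-1,-1,42,0,0,0,0]
    - [-1,-1,42,0,0,0,0]
    - [-1,-1,42,0,0,0,0]
    - [-1,-1,42,0,0,0,0]

```text
time: 15.7
tool_pos: [601.2, 15.7, 146.6]
tcp_rot: [-179.9, -0.1, 155.0]
ft_force: [0.3, -0.4, -0.3]
finger_gap: 14.4
grip_force: 30.1
```

Emit:
apply_moves:
  steps:
    - [-1,-3,39,0,0,0,0]
    - [-1,0,0,0,0,0,-0.9]
    - [-1,0,0,0,0,0,-1]
    - [-1,0,0,0,0,0,-1]
    - [-1,0,0,0,0,0,0]
    - [-1,0,0,0,0,0,0]
    - [-1,0,0,0,0,0,0]
    - [-1,0,0,0,0,0,0]

```text
time: 16.5
tool_pos: [620.6, 48.0, 148.1]
tcp_rot: [-180.0, -0.0, 169.5]
ft_force: [-0.2, 0.4, -1.4]
finger_gap: 14.0
grip_force: 30.1
```

```bash
python3 - <<'E'
from h import *
plan(620.3,49.0,147,169.5)
d=snap("wrist");np.savez("w7.npz",**d);cv2.imwrite("pics/w7.png",d['color'])
E
```

```text
shift [0.5 1.  1.1] turn [-0.   -0.   -0.01] | at [620.6  48.  148.1] [-1.8000e+02 -2.0000e-02  1.6947e+02] t 16.5 q6 [ -0.  14.  87.   0.  79. -80.]
```

View pics/w7.png

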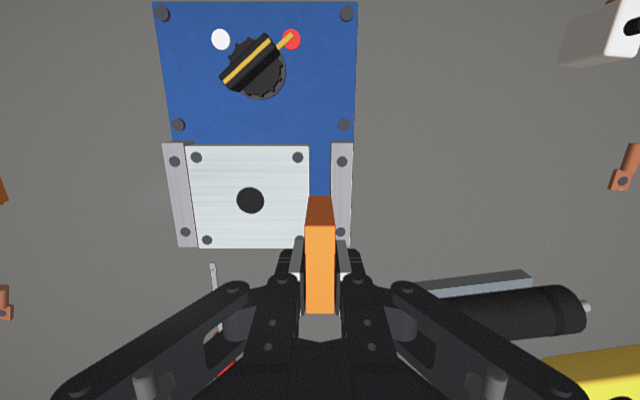

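The spacer hangs over the +y gap: its top is at (320,270), the lid edge at column 309 and the cheek edge at column 331. I check the lateral fit from depth along a row.

```bash
python3 - <<'E'
from h import *
d=dict(np.load("w7.npz"));H=d['hand_eye']
def tl(u,v,z=None):
    z=d['depth'][v,u] if z is None else z
    return (H@np.r_[np.linalg.solve(d['mtx'],[u,v,1.])*z,1])[:3]
for v in(155,165,178,188):
    p=[(u,tl(u,v)) for u in range(300,350)]
    L=[a for u,a in p if a[2]<110]; # z tool = depth below tcp
    lid=[a[1] for u,a in p if u<320 and 148-a[2]>35];ch=[a[1] for u,a in p if u>320 and 148-a[2]>28]
    print(v,"lid edge",max(lid),"cheek edge",min(ch))
for v in(235,270,300):
    m=[u for u in range(290,350) if d['color'][v,u,2]>215 and d['color'][v,u,0]<120]
    print(v,m[0],m[-1],tl(m[0],v,d['depth'][v,320])[1:],tl(m[-1],v,d['depth'][v,320])[1:])
E
```

```text
155 lid edge -9.738878720288364 cheek edge 11.017767726736334
165 lid edge -9.885184885267213 cheek edge 0.5901061592273049
178 lid edge -9.24936508925858 cheek edge 0.5901061592273049
188 lid edge -9.277884106902736 cheek edge 11.352101530481383
235 305 334 [ -6.47558878 -18.81411213] [  7.44391416 -18.81150998]
270 306 333 [ -6.29841956 -18.57734864] [  7.23187742 -18.57481926]
300 306 333 [ -6.57052134 -18.52092911] [  7.47192288 -18.51830399]
```

Emit:
apply_moves:
  steps:
    - [-1,-1,0.5,10,0,0,0]
    - [-1,0,0,20,0,0,0]
    - [-1,0,0,20,0,0,0]
    - [-1,0,0,15,0,0,0]
    - [-1,0,0,10,0,0,0]
    - [-1,0,0,7,0,0,0]
    - [-1,0,0,5,0,0,0]
    - [-1,0,0,0,0,0,0]

```text
time: 17.35
tool_pos: [621.7, 48.4, 60.9]
tcp_rot: [-180.0, -0.0, 169.5]
ft_force: [-0.9, -0.7, -0.5]
finger_gap: 14.2
grip_force: 30.1
```

Emit:
apply_moves:
  steps:
    - [-1,0,0,3,0,0,0]
    - [-1,0,0,2,0,0,0]
    - [-1,0,0,2,0,0,0]
    - [-1,0,0,1,0,0,0]
    - [-1,0,0,1,0,0,0]
    - [-1,0,0,0,0,0,0]
    - [-1,0,0,0,0,0,0]
    - [-1,0,0,0,0,0,0]

```text
time: 18.15
tool_pos: [621.9, 48.4, 52.4]
tcp_rot: [180.0, 0.0, 169.5]
ft_force: [-0.8, -0.2, -0.6]
finger_gap: 14.3
grip_force: 30.1
```

No contact so far, so I continue slowly.

Emit:
apply_moves:
  steps:
    - [-1,0,0,0.5,0,0,0]
    - [-1,0,0,0.5,0,0,0]
    - [-1,0,0,0.5,0,0,0]
    - [-1,0,0,0.5,0,0,0]
    - [-1,0,0,0.5,0,0,0]
    - [-1,0,0,0,0,0,0]
    - [-1,0,0,0,0,0,0]
    - [-1,0,0,0,0,0,0]

```text
time: 18.95
tool_pos: [621.9, 48.4, 50.0]
tcp_rot: [180.0, 0.0, 169.5]
ft_force: [-1.4, 0.2, 2.5]
finger_gap: 14.2
grip_force: 30.4
```

Emit:
apply_moves:
  steps:
    - [-1,0,0,0.3,0,0,0]
    - [-1,0,0,0.3,0,0,0]
    - [-1,0,0,0.3,0,0,0]
    - [-1,0,0,0.3,0,0,0]
    - [-1,0,0,0,0,0,0]
    - [-1,0,0,0,0,0,0]
    - [-1,0,0,0,0,0,0]
    - [-1,0,0,0,0,0,0]

```text
time: 19.75
tool_pos: [622.0, 48.4, 49.9]
tcp_rot: [180.0, 0.0, 169.6]
ft_force: [-5.7, -0.3, 11.0]
finger_gap: 14.1
grip_force: 31.7
```

The spacer is seated: z stopped at 50 while the push rose to 11 N. I release it, rise and look.

Emit:
apply_moves:
  steps:
    - [-1,0,0,-1.0,0,0,0]
    - [-0.4,0,0,0,0,0,0]
    - [-0.2,0,0,0,0,0,0]
    - [0,0,0,0,0,0,0]
    - [0,0,0,0,0,0,0]
    - [0,0,0,0,0,0,0]
    - [0,0,0,-10,0,0,0]
    - [0,0,0,-20,0,0,0]

```text
time: 20.55
tool_pos: [620.3, 48.4, 78.4]
tcp_rot: [-180.0, -0.2, 169.5]
ft_force: [0.2, -0.3, 0.2]
finger_gap: 42.8
grip_force: 0.0
```

Emit:
apply_moves:
  steps:
    - [0,0,0,-40,0,0,0]
    - [0,0,0,-40,0,0,0]
    - [0,-20,0,-30,0,0,0]
    - [0,-20,0,0,0,0,0]
    - [0,-10,0,0,0,0,0]
    - [0,0,0,0,0,0,0]
    - [0,0,0,0,0,0,0]
    - [0,0,0,0,0,0,0]

```text
time: 21.35
tool_pos: [670.3, 39.5, 189.4]
tcp_rot: [-180.0, -0.0, 169.6]
ft_force: [0.7, -0.1, -0.8]
finger_gap: 42.8
grip_force: 0.0
```

```bash
python3 - <<'E'
from h import *
d=snap("wrist");np.savez("w8.npz",**d);cv2.imwrite("pics/w8.png",d['color'])
plan(608,-15,150,79.5)
E
```

```text
shift [ 51.4 -64.9  39.5] turn [-1.000e-02 -1.000e-02  1.801e+01] | at [670.3  39.5 189.4] [-1.7999e+02 -4.0000e-02  1.6956e+02] t 21.4 q6 [ -1.  20.  76.   0.  85. -81.]
```

View pics/w8.png

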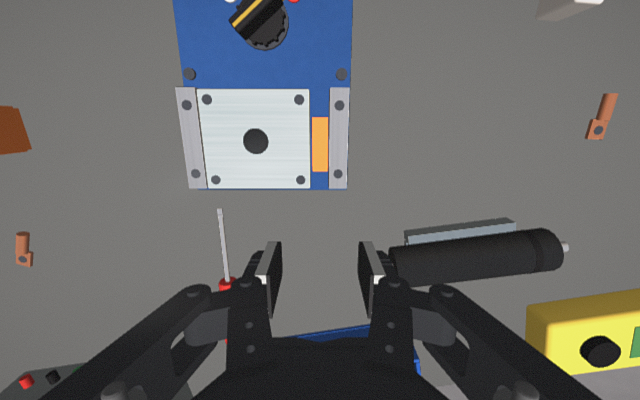

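The spacer stands in the +y gap at (320,144), between the lid and the cheek and midway along. I check the numbers.

```bash
python3 - <<'E'
from h import *
d=dict(np.load("w8.npz"))
y=np.radians(-10.5);X=np.array([np.cos(y),np.sin(y)]);Y=np.array([-X[1],X[0]]);o=np.array([555.8,3.0])
c=near(d,(5,100,200),(22,255,255),(320,144),mn=50,maxd=20);w=dep(d,cen(c));print("spacer",w,cv2.minAreaRect(c),(w[:2]-o)@X,(w[:2]-o)@Y)
w=ray(d,cen(near(d,(0,0,0),(180,255,60),(256,141),mn=50,maxd=15)),43);print("spot",w,(w[:2]-o)@X,(w[:2]-o)@Y)
E
```

```text
spacer [620.61800097  49.14315993  69.51691351] ((319.5, 144.0), (54.0, 15.0), 90.0) 55.32369455268582 57.182630917996654
spot [602.87691449 -15.13144716  43.        ] 49.592801005012355 -9.24874814651362
```

Emit:
apply_moves:
  steps:
    - [-1,12.9,-16.2,0,0,0,0]
    - [-1,12.9,-16.2,0,0,0,0]
    - [-1,12.8,-16.2,0,0,0,0]
    - [-1,12.8,-16.3,0,0,0,0]
    - [-1,0,0,0,0,0,1]
    - [-1,0,0,0,0,0,1]
    - [-1,0,0,0,0,0,1]
    - [-1,0,0,0,0,0,1]

```text
time: 22.2
tool_pos: [608.1, -15.0, 189.7]
tcp_rot: [-180.0, -0.0, 149.3]
ft_force: [-0.3, 0.4, 0.3]
finger_gap: 0.0
grip_force: 0.0
```

Emit:
apply_moves:
  steps:
    - [-1,0,0,0,0,0,1]
    - [-1,0,0,0,0,0,1]
    - [-1,0,0,0,0,0,1]
    - [-1,0,0,0,0,0,1]
    - [-1,0,0,0,0,0,1]
    - [-1,0,0,0,0,0,1]
    - [-1,0,0,0,0,0,1]
    - [-1,0,0,0,0,0,1]

```text
time: 23.0
tool_pos: [608.2, -14.9, 189.6]
tcp_rot: [-180.0, -0.0, 109.4]
ft_force: [0.1, -0.2, -0.9]
finger_gap: -0.3
grip_force: 0.0
```

Emit:
apply_moves:
  steps:
    - [-1,0,0,5,0,0,1]
    - [-1,0,0,15,0,0,1]
    - [-1,0,0,20,0,0,1]
    - [-1,0,0,25,0,0,1]
    - [-1,0,0,25,0,0,1]
    - [-1,0,0,20,0,0,1]
    - [-1,0,0,10,0,0,0]
    - [-1,0,0,0,0,0,0]

```text
time: 23.8
tool_pos: [607.0, -14.9, 67.9]
tcp_rot: [-179.8, 0.0, 79.7]
ft_force: [-0.5, 0.2, 0.3]
finger_gap: -0.1
grip_force: 0.0
```

```bash
python3 - <<'E'
from h import *
plan(608.3,-15.2,35,79.5)
E
```

```text
shift [-0.1  1.4 32.9] turn [-0.04  0.    0.04] | at [607.  -14.9  67.9] [-1.7981e+02  1.0000e-02  7.9710e+01] t 23.8 q6 [-6. 16. 93.  0. 71.  4.]
```

Emit:
apply_moves:
  steps:
    - [-1,0,0,8,0,0,0]
    - [-1,0,0,8,0,0,0]
    - [-1,0,0,5,0,0,0]
    - [-1,0,0,3,0,0,0]
    - [-1,0,0,2,0,0,0]
    - [-1,0,0,2,0,0,0]
    - [-1,0,0,0,0,0,0]
    - [-1,0,0,0,0,0,0]

```text
time: 24.6
tool_pos: [608.7, -15.2, 42.0]
tcp_rot: [180.0, 0.0, 79.6]
ft_force: [-2.3, -0.5, 3.7]
finger_gap: 0.2
grip_force: 1.8
```

Emit:
apply_moves:
  steps:
    - [-1,0,0,1,0,0,0]
    - [-1,0,0,1,0,0,0]
    - [-1,0,0,1,0,0,0]
    - [-1,0,0,1,0,0,0]
    - [-1,0,0,1,0,0,0]
    - [-1,0,0,0,0,0,0]
    - [-1,0,0,0,0,0,0]
    - [-1,0,0,0,0,0,0]

```text
time: 25.4
tool_pos: [608.8, -15.2, 37.0]
tcp_rot: [180.0, 0.0, 79.5]
ft_force: [-3.7, 0.8, 7.7]
finger_gap: 0.2
grip_force: 3.5
```

Emit:
apply_moves:
  steps:
    - [-1,0,0,0.5,0,0,0]
    - [-1,0,0,0.5,0,0,0]
    - [-1,0,0,0.5,0,0,0]
    - [-1,0,0,0.5,0,0,0]
    - [-1,0,0,0.5,0,0,0]
    - [-1,0,0,0,0,0,0]
    - [-1,0,0,0,0,0,0]
    - [-1,0,0,0,0,0,0]

```text
time: 26.2
tool_pos: [608.9, -15.2, 35.1]
tcp_rot: [180.0, 0.0, 79.6]
ft_force: [-5.5, 0.4, 10.9]
finger_gap: -0.2
grip_force: 5.4
```

Emit:
apply_moves:
  steps:
    - [-1,0,0,0.3,0,0,0]
    - [-1,0,0,0.3,0,0,0]
    - [-1,0,0,0,0,0,0]
    - [-1,0,0,0,0,0,0]
    - [-1,0,0,0,0,0,0]
    - [-1,0,0,0,0,0,0]
    - [-1,0,0,0,0,0,0]
    - [-1,0,0,0,0,0,0]

```text
time: 27.0
tool_pos: [609.0, -15.2, 35.0]
tcp_rot: [180.0, 0.0, 79.5]
ft_force: [-8.4, 1.2, 15.3]
finger_gap: 0.2
grip_force: 7.6
```

```bash
python3 - <<'E'
from h import *
s=r.sense();print(s['tool_pos'],s['ft_force'])
e=snap("scene");a=dict(np.load("scene0.npz"))
x,y=230,140;c=cv2.resize(e['color'][y:y+100,x:x+160],None,fx=4,fy=4,interpolation=cv2.INTER_CUBIC);cv2.imwrite("pics/f.png",c)
d=snap("top");y=np.radians(-10.5);X=np.array([np.cos(y),np.sin(y)]);Y=np.array([-X[1],X[0]]);o=np.array([555.8,3.0])
for n in(e,d):
  for c in blobs(n,(5,130,100),(18,255,255),8):
    w=dep(n,cen(c));print(cen(c).round(),w.round(0),((w[:2]-o)@X).round(1),((w[:2]-o)@Y).round(1))
E
```

```text
[608.97195696 -15.21551762  35.01302946] [-8.42761112  1.18994362 15.30295047]
[281. 287.] [ 690. -359.   12.] 198.0 -331.2
[244. 268.] [ 591. -371.   46.] 102.5 -361.5
[211. 255.] [ 492. -377.   49.] 6.5 -385.6
[248. 243.] [ 555. -298.   48.] 54.2 -296.0
[332. 175.] [673. -29. 127.] 121.4 -10.5
[374. 132.] [653. 358.  13.] 30.6 366.8
[218.  52.] [-107.  509.   59.] -744.0 376.8
[430. 239.] [ 484. -364.   58.] -4.0 -374.3
[403. 217.] [ 548. -286.   58.] 44.8 -285.3
[428. 206.] [ 585. -361.   55.] 94.9 -352.1
```

View pics/f.png

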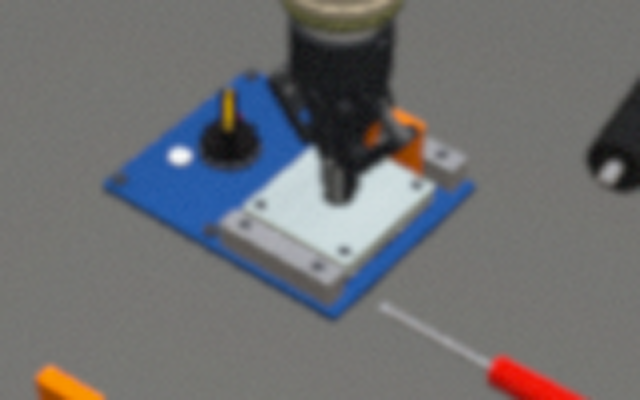

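The lid is flush at (335,205) and on its hard stop: the force rose to 15 N with no further travel in z. The spacer stands upright at (410,140), so I hand in.

```bash
python3 -c "
from bench import r
print(r.hand_in())"
```

```text
the job is handed in; nothing more can be done
None
```

The job is handed in at about 27 s of the 58 s allowed: the twist-lock's pointer is over the red dot, the nearest orange spacer stands fully down and midway along the open +y gap, and the lid is held flush at its stop with about 15 N.

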